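# Close the loaded board test fixture

## Robot

A 7-joint arm with a two-finger parallel gripper is mounted at the origin on the work surface. World frame = base frame: x ahead of the robot, y to its left, z up, the work surface at z = 0. Lengths are in mm, angles in rad, forces in N, time in s.
With the tool pointing down it reaches from about 425 to 800 mm from the base axis. Payload 8.3 kg.
Tool frame: the origin (TCP) lies midway between the tips of the shut fingers; the grasp point (between the pads) lies 19 mm behind it; z points along the fingers, y is the line along which they close (so a half turn about z gives the same grasp; the last joint's range is limited). The gripper opens to 85 mm and grips with 20 to 120 N. Pads are 22 mm wide; open, the fingers measure 114 mm over their backs; the gripper's body (76 mm by 85 mm) begins 54 mm behind the grasp point. The pads swing forward as they close: fully open they stand 13 mm farther back than shut.
Start: joints at [1.243, 0.383, 0.016, 1.37, -0.006, 1.388, -0.046], TCP at [163.611, -603.187, 231.279] pointing down, gripper open.
Joint ranges: [-2.95, 2.95], [-0.25, 2.06], [-1.52, 1.56], [0.18, 2.33], [-1.44, 4.58], [0.02, 2.06], [-3.01, 3.01]. Speed limits (rad/s): [2.39, 2.39, 3.01, 3.01, 3.14, 3.14, 3.14].

## Interface

Orientations are given as a rotation vector (axis times angle).
In Python, from station import bot, snapshot, camera_info, finish_job gives the robot as it stands. The module is installed in compiled form; this text tells all that it offers.
- The arm moves only by the tool apply_moves, never from a script. Its argument "series" is a list of rows, each an object of numbers: "claw": the finger opening in cm, from 0 to 8.54; "tx", "ty", "tz": the shift along the tool's x, y, z in cm; "rx", "ry", "rz": the turn, a rotation vector about the tool's x, y, z in degrees. A call has 1 to 12 rows; each row is the pose to reach, as a shift and turn from the pose commanded when the call began, along the tool's axes at that moment; what a row does not reach only later rows make up. A row lasts 1/12 s, in which the tool goes at most 41.7 mm and 7.16 degrees, less where a joint would pass 70% of its speed; a pose out of reach is approached as far as the arm can. A call with a gripper value outside its range is refused whole. The fingers move at their own pace and stop on an object; "newtons" is the grip in N (left out, the last holds). Time passes only in rows, so rows that repeat a pose let the fingers close. It gives the time, the measured TCP pose, the force, the opening and the grip force at its end, in the units of the state.
- bot.get_state(): the state, without advancing time (a new reading comes with each control period).
- snapshot(name): name is "scene" or "top"; returns the picture (420x560x3 uint8, blue, green, red); there is no depth.
- camera_info(name): a dict with "mtx" (3x3 intrinsics, pixels), "world_to_cam" (4x4, takes a point from world to camera coordinates). Camera axes: x right, y down, z forward; pixel columns grow to the right and rows downward; lengths in mm; the calibration is good to about 2 mm. A picture is of the moment at which its call begins. camera_info takes no time and is no camera call.
- finish_job(): hands the job in; it is judged then, once.
The state is a dict: "time": time; "joint_pos": joint angles; "dq": joint speeds; "joint_efforts": joint torques, N m; "tool_pos": TCP position; "eef_rot": TCP orientation; "wrist_force": force on the tool from outside, world axes, zero at the start; "moment": the same for the moment, N m; "opening": finger opening in mm; "finger_force": force on a finger pad.
Only numpy, scipy, OpenCV 4.12 (cv2) and the standard library are available. Lean on these libraries where they do the work, as an engineer would, in place of code of your own. Each camera call takes 0.05 s, during which the arm holds its last target. There are 200 camera calls.

## Task

Two board test fixtures stand open on the electronics bench. Take the pull bar of the one with the circuit board in its nest, swing its pressure flap up over the top and lower it gently, without letting it drop, until it rests fully closed; leave the empty fixture open, and let go.

Things in the scene. Friction and masses are not known exactly. Their poses are not given: they have to be found in the camera images.
- flap (a joint): opening angle of the loaded fixture's pressure flap: 0 = fully closed, flat on its rest pads; it starts leaning back on its open stop at 2.0 (about 115 degrees, past vertical). The hinge is free: let go in between, the flap falls to one stop or the other; flap about 250 g (175 to 350 g).
- flap_bar (a point): middle of the round steel pull bar on the free edge of the loaded fixture's flap: 12 mm thick, 76 mm long between its two side arms, parallel to the hinge. Axes of the flap: y along the bar; when closed x points level to the hinge, z up. The 8 mm flap plate ends 42 mm from the bar along x, its top 22 mm lower, so fingers can straddle the bar from above at every angle; the round bar can turn between them.
- loaded_hinge (a point): middle of the hinge line of the fixture holding a green circuit board (black base 200 x 150 mm), 55 mm above the bench, fixed; y along the hinge, -x level to the fixture's front, z up. At flap angle a the bar is at x = -130 cos a + 30 sin a, z = 130 sin a + 30 cos a (mm): closed, at -130, +30. The base spans x -170 to +30, y +-75, its top at z = -7 mm.
- spare_bar (a point): middle of the pull bar of the other, identical fixture, whose nest is empty (no board). Its flap stands open in the same way and is to be left so.

How it is judged (in metres and radians):
At the end, for the whole second after the job is handed in: The loaded fixture's flap is closed to within 0.08 rad (about 10 mm at the bar) and at rest; the bar of the empty fixture's open flap is within 30 mm of where it started (value of joint flap below 0.08 rad and velocity of joint flap between -0.1 and 0.1 rad/s and distance of spare_bar from where it was at the start of the episode below 0.03 m); the robot touches nothing.
It fails at once if the loaded fixture's flap drops or is slammed: it turns faster than 2.5 rad/s (about 0.33 m/s at the bar) towards closed within the last 0.5 rad (value of joint flap below 0.5 rad and velocity of joint flap below -2.5 rad/s).
It fails at once if the empty fixture's flap is moved: its bar gets more than 60 mm from where it started (distance of spare_bar from where it was at the start of the episode above 0.06 m).
It also fails if it takes over 38 s, if anything falls off the work surface, if the arm or the gripper's body presses on something with over 40 N, if the wrist force passes 120 N, or if a joint passes its speed limit or range.

## Working session

There is one attempt and no reset: what is moved stays moved. The work goes in short steps, Python scripts to look and compute and a tool call to move; the robot and the scene stay as the last step left them, time stands still between calls to the robot, and variables do not carry over. Pictures are saved under pics/ and viewed, at most 10 in all, crops included, and the job is handed in when it is done.

Besides the shell and the picture viewer there is one more tool, called after "Request:" as name(argument=value, ...), one argument or row to a line, values as JSON. apply_moves: Moves the arm, as the interface text tells. Its arguments: {"type":"object","properties":{"series":{"type":"array","items":{"type":"object","properties":{"claw":{"type":"number"},"tx":{"type":"number"},"ty":{"type":"number"},"tz":{"type":"number"},"rx":{"type":"number"},"ry":{"type":"number"},"rz":{"type":"number"}}}},"newtons":{"type":"number"}},"required":["series"]}

```bash
mkdir -p pics; python3 - <<'E'
from station import bot, snapshot, camera_info
import cv2, numpy as np
np.set_printoptions(precision=3,suppress=True)
for n in("scene","top"):
    cv2.imwrite(f"pics/{n}0.png",snapshot(n)); c=camera_info(n); print(n,np.array(c["mtx"]),np.array(c["world_to_cam"]))
print(bot.get_state())
E
```

```text
scene [[531.537   0.    281.462]
 [  0.    531.537 205.38 ]
 [  0.      0.      1.   ]] [[   0.827    0.562    0.022 -393.579]
 [   0.398   -0.556   -0.729  -94.761]
 [  -0.398    0.612   -0.684 1427.534]
 [   0.       0.       0.       1.   ]]
top [[445.597   0.    273.132]
 [  0.    445.597 215.166]
 [  0.      0.      1.   ]] [[   0.011   -1.       0.025  -23.191]
 [  -0.985   -0.015   -0.171  503.81 ]
 [   0.171   -0.023   -0.985 1048.733]
 [   0.       0.       0.       1.   ]]
{'time': 0.1, 'joint_pos': array([ 1.243,  0.384,  0.016,  1.371, -0.006,  1.388, -0.047]), 'dq': array([ 0.001, -0.001,  0.002, -0.003, -0.   , -0.002,  0.001]), 'joint_efforts': array([  0.003, -62.913,   0.847, -37.276,   0.017,   0.011,   0.   ]), 'tool_pos': array([ 163.514, -602.764,  230.385]), 'eef_rot': array([-3.112, -0.415,  0.   ]), 'wrist_force': array([-0.132,  0.69 , -0.921]), 'moment': array([-0.   ,  0.022,  0.034]), 'finger_force': 0.0, 'opening': 85.32308893011903}
```

View pics/scene0.png

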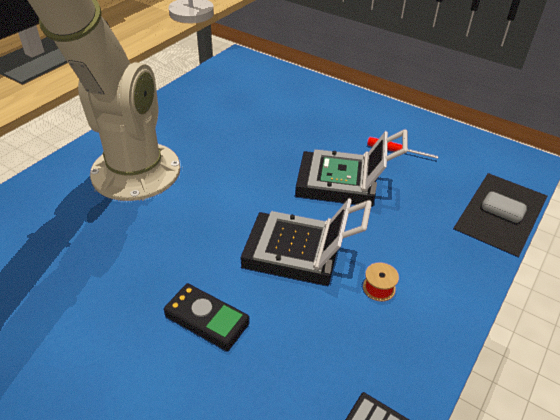

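View pics/top0.png

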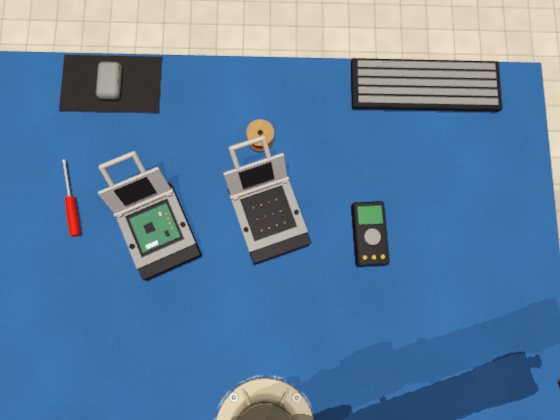

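The loaded fixture, with the green board, is the left one in the top view (board about (155,228), bar about (121,158)). In the scene view it is the rear one (board about (342,170), bar about (397,140)). The empty fixture is on its right in the top view, with its bar about (250,142).

```bash
cat > h.py <<'E'
import numpy as np
from station import camera_info
np.set_printoptions(precision=2,suppress=True)
def ray(n,uv):
    c=camera_info(n); K=np.array(c["mtx"]); T=np.array(c["world_to_cam"]); R,t=T[:3,:3],T[:3,3]
    return -R.T@t, R.T@np.linalg.solve(K,[uv[0],uv[1],1])
def onz(n,uv,z):
    o,d=ray(n,uv); return o+d*(z-o[2])/d[2]
def proj(n,p):
    c=camera_info(n); T=np.array(c["world_to_cam"]); q=np.array(c["mtx"])@(T[:3,:3]@p+T[:3,3]); return q[:2]/q[2]
def tri(a,b):
    (o1,d1),(o2,d2)=ray("top",a),ray("scene",b)
    s=np.linalg.lstsq(np.c_[d1,-d2],o2-o1,rcond=None)[0]; p,q=o1+s[0]*d1,o2+s[1]*d2
    return (p+q)/2,np.linalg.norm(p-q)
E
python3 - <<'E'
from h import *
import cv2
im=cv2.imread("pics/top0.png"); sc=cv2.imread("pics/scene0.png")
hsv=cv2.cvtColor(im,cv2.COLOR_BGR2HSV)
m=((hsv[...,1]<120)|(hsv[...,2]<60)).astype(np.uint8)*255
m[:,:85]=0;m[:120]=0;m[290:]=0;m[:,212:]=0
cs,_=cv2.findContours(m,cv2.RETR_EXTERNAL,cv2.CHAIN_APPROX_NONE);c=max(cs,key=cv2.contourArea)
print("area",cv2.contourArea(c),cv2.boundingRect(c))
g=((hsv[...,0]>40)&(hsv[...,0]<90)&(hsv[...,1]>80)).astype(np.uint8)*255
g[:,230:]=0
bc=max(cv2.findContours(g,cv2.RETR_EXTERNAL,cv2.CHAIN_APPROX_NONE)[0],key=cv2.contourArea)
r=cv2.minAreaRect(bc);print("board",r)
b=cv2.boxPoints(r);print([onz("top",p,60)[:2] for p in b])
# bar: gray pixels rows above 168
ys,xs=np.nonzero(m[:172]);print("barpix",xs.min(),xs.max(),ys.min(),ys.max())
o=np.hstack([cv2.resize(im[140:290,85:215],None,fx=3,fy=3,interpolation=cv2.INTER_CUBIC),
 cv2.resize(cv2.copyMakeBorder(sc[120:220,285:415],0,50,0,0,cv2.BORDER_CONSTANT),None,fx=3,fy=3,interpolation=cv2.INTER_CUBIC)])
cv2.imwrite("pics/c1.png",o)
E
```

```text
area 7380.5 (97, 151, 105, 129)
board ((154.29310607910156, 227.51724243164062), (36.89711380004883, 41.09891891479492), 66.80140686035156)
[array([487.58, 330.37]), array([528.46, 242.59]), array([446.64, 203.92]), array([406.94, 290.95])]
barpix 98 160 151 171
```

View pics/c1.png

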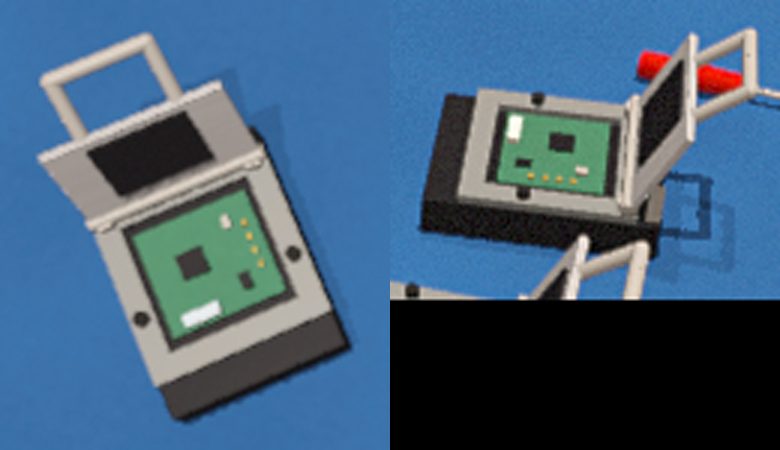

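The zoom shows the loaded bar's ends at about (100,166.7) and (134.3,152.7) in the top view, and about (405.3,131) and (405.7,151) in the scene view. I'll triangulate these and check the bar height, which should be 161 mm.

```bash
python3 - <<'E'
from h import *
from scipy.spatial.transform import Rotation as R
A,e1=tri((100,166.7),(405.3,131));B,e2=tri((134.3,152.7),(405.7,151))
print(A,e1,B,e2,np.linalg.norm(A-B))
a=onz("top",(100,166.7),160.7);b=onz("top",(134.3,152.7),160.7);print(a,b,np.linalg.norm(a-b))
d=a-b;print("yaw",np.degrees(np.arctan2(-d[0],d[1])))
# black base footprint corners: front bottom corners on bench and base silhouettes
for p in((176,420),(350,348)): print("front bottom z0",onz("top",(85+p[0]/3,140+p[1]/3),0))
for yaw in (25.3,):
  y=np.radians(yaw);ex=np.array([np.cos(y),np.sin(y),0]);ey=np.array([-np.sin(y),np.cos(y),0])
  M=(a+b)/2; H=M-81.4*ex; H[2]=55; print("hinge",H,"center of base",H-70*ex)
  C=[H+s*75*ey-170*ex-[0,0,55] for s in(1,-1)];print("pred front corners",*C, *[proj("top",c) for c in C])
  for an in(2,1.57,1,.5,0): 
    print(an,H+(-130*np.cos(an)+30*np.sin(an))*ex+[0,0,130*np.sin(an)+30*np.cos(an)])
E
```

```text
[587.9  370.26 159.61] 2.6299665515634474 [622.15 297.78 157.92] 3.0374433471873026 80.18376730882932
[586.46 368.96 160.7 ] [619.94 295.96 160.7 ] 80.31065555210193
yaw 24.64044326024174
front bottom z0 [344.32 300.43   0.  ]
front bottom z0 [405.34 159.92   0.  ]
hinge [529.61 297.67  55.  ] center of base [466.32 267.76  55.  ]
pred front corners [343.86 292.83   0.  ] [407.97 157.21   0.  ] [146.75 280.22] [202.79 254.96]
2 [603.18 332.45 160.72]
1.57 [556.64 310.45 185.02]
1 [488.93 278.44 180.6 ]
0.5 [439.47 255.06 143.65]
0 [412.08 242.11  85.  ]
```

The bar triangulates to about 159 mm high against the expected 161, with a length of 80 mm. That puts the bar middle at (604,333,161) and the hinge at (530,298,55), with a yaw of about 24.8°. I'm moving to a waypoint in front of the arm first.

Request:
apply_moves(
  series=[
    {"tx":4.1,"ty":-2.4,"tz":-0.5,"rz":-5,"claw":8.5},
    {"tx":8.2,"ty":-4.8,"tz":-1,"rz":-10},
    {"tx":12.3,"ty":-7.1,"tz":-2,"rz":-15},
    {"tx":16.3,"ty":-9.5,"tz":-3,"rz":-20},
    {"tx":20.4,"ty":-11.9,"tz":-3,"rz":-25},
    {"tx":24.4,"ty":-14.3,"tz":-3,"rz":-30},
    {"tx":28.5,"ty":-16.6,"tz":-3,"rz":-35},
    {"tx":32.6,"ty":-19,"tz":-3,"rz":-40},
    {"tx":36.7,"ty":-21.4,"tz":-3,"rz":-45},
    {"tx":40.8,"ty":-23.8,"tz":-3,"rz":-50},
    {"tx":44.9,"ty":-26.1,"tz":-3,"rz":-53},
    {"tx":48.9,"ty":-28.5,"tz":-3,"rz":-55},
  ],
)

```text
validation failed for argument at $.se...
```

```bash
cat >> h.py <<'E'
from scipy.spatial.transform import Rotation as Ro
def goal(s,p,yaw):  # tool down, tool y along world yaw or opposite
    r=Ro.from_rotvec(s["eef_rot"]); y=np.radians(yaw)
    out=(r.inv().apply(np.array(p)-s["tool_pos"])/10)
    best=None
    for k in(0,np.pi):
        Y=np.array([np.cos(y+k),np.sin(y+k),0]);Z=np.array([0,0,-1]);X=np.cross(Y,Z)
        v=(r.inv()*Ro.from_matrix(np.c_[X,Y,Z])).as_rotvec(degrees=True)
        if best is None or np.linalg.norm(v)<np.linalg.norm(best): best=v
    print("shift cm",out,"rot deg",best)
E
python3 - <<'E'
from h import *
from station import bot
s=bot.get_state();print(s["time"],s["tool_pos"],s["eef_rot"],s["joint_pos"])
goal(s,(604,333,230),24.8)
E
```

```text
0.1 [ 163.51 -602.76  230.38] [-3.11 -0.41  0.  ] [ 1.24  0.38  0.02  1.37 -0.01  1.39 -0.05]
shift cm [ 67.01 -78.78   0.18] rot deg [-0.08  0.07 80.38]
```

Request:
apply_moves(
  newtons=30,
  series=[
    {"tx":4.1,"ty":-2.4,"tz":-0.5,"rx":0,"ry":0,"rz":-5,"claw":8.5},
    {"tx":8.2,"ty":-4.8,"tz":-1,"rx":0,"ry":0,"rz":-10,"claw":8.5},
    {"tx":12.3,"ty":-7.1,"tz":-2,"rx":0,"ry":0,"rz":-15,"claw":8.5},
    {"tx":16.3,"ty":-9.5,"tz":-3,"rx":0,"ry":0,"rz":-20,"claw":8.5},
    {"tx":20.4,"ty":-11.9,"tz":-3,"rx":0,"ry":0,"rz":-25,"claw":8.5},
    {"tx":24.4,"ty":-14.3,"tz":-3,"rx":0,"ry":0,"rz":-30,"claw":8.5},
    {"tx":28.5,"ty":-16.6,"tz":-3,"rx":0,"ry":0,"rz":-35,"claw":8.5},
    {"tx":32.6,"ty":-19,"tz":-3,"rx":0,"ry":0,"rz":-40,"claw":8.5},
    {"tx":36.7,"ty":-21.4,"tz":-3,"rx":0,"ry":0,"rz":-45,"claw":8.5},
    {"tx":40.8,"ty":-23.8,"tz":-3,"rx":0,"ry":0,"rz":-50,"claw":8.5},
    {"tx":44.9,"ty":-26.1,"tz":-3,"rx":0,"ry":0,"rz":-53,"claw":8.5},
    {"tx":48.9,"ty":-28.5,"tz":-3,"rx":0,"ry":0,"rz":-55,"claw":8.5},
  ],
)

```text
time: 1.1
tool_pos: [514.0, -247.1, 261.1]
eef_rot: [-2.568, -1.809, 0.0]
wrist_force: [1.5, -0.9, -0.2]
opening: 84.9
finger_force: 0.0
```

```bash
python3 - <<'E'
from h import *
from station import bot
s=bot.get_state();print(s["joint_pos"],s["dq"])
goal(s,(604,333,230),24.8)
E
```

```text
[ 0.71  0.28 -0.39  1.46  0.11  1.42 -0.03] [-0.68  0.37 -0.31 -0.41  0.21  0.1  -0.58]
shift cm [ 57.66 -11.05   3.11] rot deg [ -0.02  -0.01 -44.47]
```

Request:
apply_moves(
  series=[
    {"tx":4,"ty":-1,"tz":0,"rx":0,"ry":0,"rz":-4,"claw":8.5},
    {"tx":8,"ty":-2,"tz":0,"rx":0,"ry":0,"rz":-8,"claw":8.5},
    {"tx":12,"ty":-3,"tz":0,"rx":0,"ry":0,"rz":-12,"claw":8.5},
    {"tx":16,"ty":-4,"tz":0,"rx":0,"ry":0,"rz":-16,"claw":8.5},
    {"tx":20,"ty":-5,"tz":0,"rx":0,"ry":0,"rz":-20,"claw":8.5},
    {"tx":24,"ty":-6,"tz":0,"rx":0,"ry":0,"rz":-24,"claw":8.5},
    {"tx":28,"ty":-7,"tz":0,"rx":0,"ry":0,"rz":-28,"claw":8.5},
    {"tx":32,"ty":-8,"tz":0,"rx":0,"ry":0,"rz":-32,"claw":8.5},
    {"tx":36,"ty":-9,"tz":0,"rx":0,"ry":0,"rz":-36,"claw":8.5},
    {"tx":40,"ty":-10,"tz":0,"rx":0,"ry":0,"rz":-40,"claw":8.5},
    {"tx":44,"ty":-11,"tz":0,"rx":0,"ry":0,"rz":-42,"claw":8.5},
    {"tx":47,"ty":-12,"tz":0,"rx":0,"ry":0,"rz":-44,"claw":8.5},
  ],
)

```text
time: 2.1
tool_pos: [559.0, 237.4, 260.8]
eef_rot: [-1.701, -2.639, -0.0]
wrist_force: [0.6, -0.2, -0.5]
opening: 85.0
finger_force: 0.0
```

Request:
apply_moves(
  series=[
    {"tx":0,"ty":0,"tz":0,"rx":0,"ry":0,"rz":0,"claw":8.5},
    {"tx":0,"ty":0,"tz":0,"rx":0,"ry":0,"rz":0,"claw":8.5},
    {"tx":0,"ty":0,"tz":0,"rx":0,"ry":0,"rz":0,"claw":8.5},
    {"tx":0,"ty":0,"tz":0,"rx":0,"ry":0,"rz":0,"claw":8.5},
  ],
)

```text
time: 2.43
tool_pos: [560.2, 232.2, 261.0]
eef_rot: [1.71, 2.635, -0.002]
wrist_force: [-0.5, -0.6, 0.7]
opening: 85.1
finger_force: 0.0
```

```bash
python3 - <<'E'
from h import *
from station import bot
s=bot.get_state();print(s["time"],s["tool_pos"],s["joint_pos"],s["dq"])
goal(s,(604,333,210),24.8)
E
```

```text
2.4333 [560.24 232.2  261.  ] [ 0.07  0.42 -0.73  1.35  0.28  1.48 -0.22] [ 0.01 -0.01  0.   -0.   -0.   -0.   -0.  ]
shift cm [7.43 8.1  5.09] rot deg [-0.03  0.05 -0.79]
```

Request:
apply_moves(
  series=[
    {"tx":2.5,"ty":2.7,"tz":1,"rx":0,"ry":0,"rz":-0.4,"claw":8.5},
    {"tx":5,"ty":5.4,"tz":2.5,"rx":0,"ry":0,"rz":-0.8,"claw":8.5},
    {"tx":7.4,"ty":8.1,"tz":4,"rx":0,"ry":0,"rz":-0.8,"claw":8.5},
    {"tx":7.4,"ty":8.1,"tz":5.1,"rx":0,"ry":0,"rz":-0.8,"claw":8.5},
    {"tx":7.4,"ty":8.1,"tz":5.1,"rx":0,"ry":0,"rz":-0.8,"claw":8.5},
    {"tx":7.4,"ty":8.1,"tz":5.1,"rx":0,"ry":0,"rz":-0.8,"claw":8.5},
    {"tx":7.4,"ty":8.1,"tz":5.1,"rx":0,"ry":0,"rz":-0.8,"claw":8.5},
  ],
)

```text
time: 3.02
tool_pos: [604.4, 332.6, 211.8]
eef_rot: [1.692, 2.645, 0.001]
wrist_force: [0.1, 0.5, 0.9]
opening: 85.0
finger_force: 0.0
```

```bash
python3 - <<'E'
from h import *
from station import bot,snapshot
import cv2
s=bot.get_state();print(s["time"],s["tool_pos"])
goal(s,(604,333,147),24.8)
t=snapshot("top")[100:290,60:220];c=snapshot("scene")[60:250,270:430]
cv2.imwrite("pics/c2.png",np.hstack([cv2.resize(i,None,fx=2.5,fy=2.5,interpolation=cv2.INTER_CUBIC) for i in(t,c)]))
E
```

```text
3.0167 [604.43 332.61 211.8 ]
shift cm [ 0.06 -0.03  6.48] rot deg [ 0.1   0.07 -0.01]
```

View pics/c2.png

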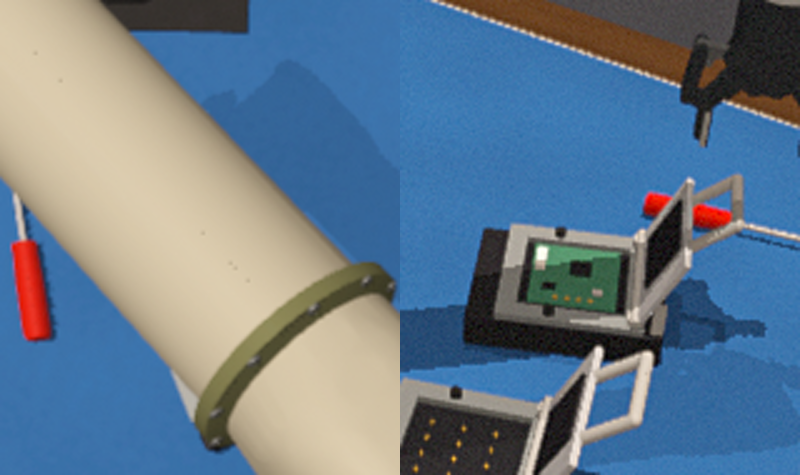

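The top view is blocked by the arm. In the scene view the open front finger is at about (702,140) in the crop, up and to the left of the bar at about (740,205), which fits the fingers straddling it. I'm descending now.

Request:
apply_moves(
  newtons=25,
  series=[
    {"tx":0,"ty":0,"tz":1.5,"rx":0,"ry":0,"rz":0,"claw":8.5},
    {"tx":0,"ty":0,"tz":3,"rx":0,"ry":0,"rz":0,"claw":8.5},
    {"tx":0,"ty":0,"tz":4.5,"rx":0,"ry":0,"rz":0,"claw":8.5},
    {"tx":0,"ty":0,"tz":5.5,"rx":0,"ry":0,"rz":0,"claw":8.5},
    {"tx":0,"ty":0,"tz":6.3,"rx":0,"ry":0,"rz":0,"claw":8.5},
    {"tx":0,"ty":0,"tz":6.3,"rx":0,"ry":0,"rz":0,"claw":8.5},
    {"tx":0,"ty":0,"tz":6.3,"rx":0,"ry":0,"rz":0,"claw":6},
    {"tx":0,"ty":0,"tz":6.3,"rx":0,"ry":0,"rz":0,"claw":4.5},
    {"tx":0,"ty":0,"tz":6.3,"rx":0,"ry":0,"rz":0,"claw":3},
    {"tx":0,"ty":0,"tz":6.3,"rx":0,"ry":0,"rz":0,"claw":3},
  ],
)

```text
time: 3.95
tool_pos: [603.5, 335.1, 148.2]
eef_rot: [1.688, 2.649, 0.002]
wrist_force: [-0.2, -0.2, 0.2]
opening: 38.0
finger_force: 0.0
```

Request:
apply_moves(
  newtons=25,
  series=[
    {"tx":0,"ty":0,"tz":0,"rx":0,"ry":0,"rz":0,"claw":2},
    {"tx":0,"ty":0,"tz":0,"rx":0,"ry":0,"rz":0,"claw":1.5},
    {"tx":0,"ty":0,"tz":0,"rx":0,"ry":0,"rz":0,"claw":0.8},
    {"tx":0,"ty":0,"tz":0,"rx":0,"ry":0,"rz":0,"claw":0.8},
    {"tx":0,"ty":0,"tz":0,"rx":0,"ry":0,"rz":0,"claw":0.8},
    {"tx":0,"ty":0,"tz":0,"rx":0,"ry":0,"rz":0,"claw":0.8},
  ],
)

```text
time: 4.45
tool_pos: [601.6, 334.2, 147.7]
eef_rot: [-1.687, -2.649, 0.005]
wrist_force: [-9.2, -5.2, 7.2]
opening: 11.0
finger_force: 24.8
```

```bash
python3 - <<'E'
from h import *
from station import bot,snapshot
import cv2
s=bot.get_state();print(s)
c=snapshot("scene")[80:230,280:440]
cv2.imwrite("pics/c3.png",cv2.resize(c,None,fx=3.5,fy=3.5,interpolation=cv2.INTER_CUBIC))
E
```

```text
{'time': 4.45, 'joint_pos': array([-0.14,  0.67, -0.69,  1.26,  0.41,  1.36, -0.37]), 'dq': array([-0.,  0.,  0.,  0., -0.,  0.,  0.]), 'joint_efforts': array([ -0.33, -68.61, -12.62, -35.71,   0.91,  -3.48,   0.02]), 'tool_pos': array([601.62, 334.16, 147.69]), 'eef_rot': array([-1.69, -2.65,  0.01]), 'wrist_force': array([-9.23, -5.23,  7.18]), 'moment': array([-1.12,  1.93,  0.04]), 'finger_force': 24.831909835338593, 'opening': 10.952719084169285}
```

View pics/c3.png

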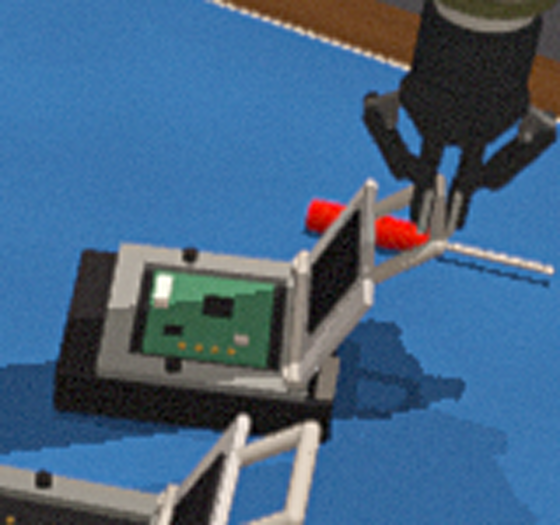

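The bar is gripped: the opening stopped at 11 mm with 25 N, and the image shows the fingers on the bar at about (440,225). The tool's y axis points along the hinge-ward x axis. Next I'll work out the arc in tool axes.

```bash
python3 - <<'E'
import numpy as np
f=lambda a:np.array([-130*np.cos(a)+30*np.sin(a),-(130*np.sin(a)+30*np.cos(a))])/10
for st,en in((2,1.2),(1.2,.5),(.5,0)):
  print(st,[tuple(np.round(f(a)-f(st),2)) for a in np.linspace(st,en,13)[1:]])
E
```

```text
2 [(np.float64(-0.72), np.float64(-0.52)), (np.float64(-1.48), np.float64(-0.99)), (np.float64(-2.26), np.float64(-1.41)), (np.float64(-3.07), np.float64(-1.77)), (np.float64(-3.91), np.float64(-2.08)), (np.float64(-4.76), np.float64(-2.33)), (np.float64(-5.63), np.float64(-2.53)), (np.float64(-6.51), np.float64(-2.67)), (np.float64(-7.39), np.float64(-2.75)), (np.float64(-8.28), np.float64(-2.77)), (np.float64(-9.17), np.float64(-2.73)), (np.float64(-10.05), np.float64(-2.63))]
1.2 [(np.float64(-0.77), np.float64(0.13)), (np.float64(-1.52), np.float64(0.31)), (np.float64(-2.27), np.float64(0.54)), (np.float64(-3.0), np.float64(0.8)), (np.float64(-3.72), np.float64(1.11)), (np.float64(-4.41), np.float64(1.46)), (np.float64(-5.09), np.float64(1.85)), (np.float64(-5.74), np.float64(2.27)), (np.float64(-6.36), np.float64(2.74)), (np.float64(-6.96), np.float64(3.24)), (np.float64(-7.52), np.float64(3.77)), (np.float64(-8.06), np.float64(4.34))]
0.5 [(np.float64(-0.36), np.float64(0.42)), (np.float64(-0.7), np.float64(0.86)), (np.float64(-1.03), np.float64(1.31)), (np.float64(-1.33), np.float64(1.78)), (np.float64(-1.62), np.float64(2.25)), (np.float64(-1.88), np.float64(2.74)), (np.float64(-2.13), np.float64(3.24)), (np.float64(-2.35), np.float64(3.75)), (np.float64(-2.55), np.float64(4.27)), (np.float64(-2.73), np.float64(4.79)), (np.float64(-2.89), np.float64(5.33)), (np.float64(-3.03), np.float64(5.87))]
```

Request:
apply_moves(
  newtons=30,
  series=[
    {"tx":0,"ty":-0.9,"tz":-0.6,"rx":0,"ry":0,"rz":0,"claw":0.8},
    {"tx":0,"ty":-1.7,"tz":-1.1,"rx":0,"ry":0,"rz":0,"claw":0.8},
    {"tx":0,"ty":-2.5,"tz":-1.5,"rx":0,"ry":0,"rz":0,"claw":0.8},
    {"tx":0,"ty":-3.3,"tz":-1.85,"rx":0,"ry":0,"rz":0,"claw":0.8},
    {"tx":0,"ty":-4.1,"tz":-2.15,"rx":0,"ry":0,"rz":0,"claw":0.8},
    {"tx":0,"ty":-4.95,"tz":-2.4,"rx":0,"ry":0,"rz":0,"claw":0.8},
    {"tx":0,"ty":-4.95,"tz":-2.4,"rx":0,"ry":0,"rz":0,"claw":0.8},
    {"tx":0,"ty":-4.95,"tz":-2.4,"rx":0,"ry":0,"rz":0,"claw":0.8},
    {"tx":0,"ty":-4.95,"tz":-2.4,"rx":0,"ry":0,"rz":0,"claw":0.8},
  ],
)

```text
time: 5.25
tool_pos: [558.9, 314.4, 173.0]
eef_rot: [1.688, 2.648, 0.005]
wrist_force: [2.7, 2.5, 7.3]
opening: 10.5
finger_force: 31.2
```

```bash
cat > chk.py <<'E'
from h import *
from station import bot
s=bot.get_state(); ex=np.array([.908,.4195,0])
H=np.array([601.6,334.2,147.7-105.7])-81.4*ex
d=s["tool_pos"]-H; x,z=d@ex,d[2]
# bar at radius 133.4, phase: angle of (-x,z) = a + atan(30/130)
a=np.arctan2(z,-x)-np.arctan2(30,130)
r=Ro.from_rotvec(s["eef_rot"]).as_matrix()
print("t",s["time"],"a",a,"r",np.hypot(x,z),"fx,fz",s["wrist_force"]@ex,s["wrist_force"][2],"M",s["moment"],"tool y",r[:,1],"z",r[:,2],s["tool_pos"],s["opening"],s["finger_force"])
f=lambda a:np.array([-130*np.cos(a)+30*np.sin(a),-(130*np.sin(a)+30*np.cos(a))])/10
import sys
en,n=float(sys.argv[1]),int(sys.argv[2])
st=np.array([x,-z])/10
for b in np.linspace(a,en,n+1)[1:]: print("%.2f %.2f"%tuple(f(b)-st),end=" | ")
E
python3 chk.py 0.9 10
```

```text
t 5.25 a 1.6005168778909455 r 135.38920064727378 fx,fz 3.532343527329379 7.320810297700683 M [ 0.54 -0.59 -0.03] tool y [0.91 0.42 0.  ] z [ 0.  0. -1.] [558.88 314.41 172.96] 10.460723389737156 31.232188045978546
-0.96 -0.01 | -1.89 -0.16 | -2.82 -0.23 | -3.75 -0.24 | -4.68 -0.19 | -5.61 -0.07 | -6.53 0.12 | -7.43 0.37 | -8.31 0.68 | -9.17 1.05 |
```

Request:
apply_moves(
  newtons=30,
  series=[
    {"tx":0,"ty":-0.95,"tz":-0.3,"rx":0,"ry":0,"rz":0,"claw":0.8},
    {"tx":0,"ty":-1.9,"tz":-0.45,"rx":0,"ry":0,"rz":0,"claw":0.8},
    {"tx":0,"ty":-2.8,"tz":-0.5,"rx":0,"ry":0,"rz":0,"claw":0.8},
    {"tx":0,"ty":-3.75,"tz":-0.5,"rx":0,"ry":0,"rz":0,"claw":0.8},
    {"tx":0,"ty":-4.7,"tz":-0.45,"rx":0,"ry":0,"rz":0,"claw":0.8},
    {"tx":0,"ty":-5.6,"tz":-0.35,"rx":0,"ry":0,"rz":0,"claw":0.8},
    {"tx":0,"ty":-6.5,"tz":-0.15,"rx":0,"ry":0,"rz":0,"claw":0.8},
    {"tx":0,"ty":-7.4,"tz":0.1,"rx":0,"ry":0,"rz":0,"claw":0.8},
    {"tx":0,"ty":-7.4,"tz":0.1,"rx":0,"ry":0,"rz":0,"claw":0.8},
    {"tx":0,"ty":-7.4,"tz":0.1,"rx":0,"ry":0,"rz":0,"claw":0.8},
    {"tx":0,"ty":-7.4,"tz":0.1,"rx":0,"ry":0,"rz":0,"claw":0.8},
  ],
)

```text
time: 6.17
tool_pos: [491.1, 283.0, 170.6]
eef_rot: [-1.688, -2.649, 0.0]
wrist_force: [-2.3, 1.6, 6.0]
opening: 10.6
finger_force: 31.5
```

```bash
python3 chk.py 0.5 9
```

```text
t 6.1667 a 1.0397639404884416 r 134.8091420684495 fx,fz -1.390305195840965 5.962766778661557 M [ 0.2   0.56 -0.  ] tool y [ 0.91  0.42 -0.  ] z [-0.  0. -1.] [491.11 282.96 170.62] 10.604501612728768 31.46828055381775
-0.71 0.40 | -1.45 0.70 | -2.17 1.05 | -2.87 1.45 | -3.54 1.88 | -4.18 2.36 | -4.80 2.87 | -5.38 3.41 | -5.93 4.00 |
```

Request:
apply_moves(
  newtons=30,
  series=[
    {"tx":0,"ty":-0.75,"tz":0.25,"rx":0,"ry":0,"rz":0,"claw":0.8},
    {"tx":0,"ty":-1.45,"tz":0.55,"rx":0,"ry":0,"rz":0,"claw":0.8},
    {"tx":0,"ty":-2.2,"tz":0.9,"rx":0,"ry":0,"rz":0,"claw":0.8},
    {"tx":0,"ty":-2.9,"tz":1.3,"rx":0,"ry":0,"rz":0,"claw":0.8},
    {"tx":0,"ty":-3.55,"tz":1.75,"rx":0,"ry":0,"rz":0,"claw":0.8},
    {"tx":0,"ty":-4.2,"tz":2.2,"rx":0,"ry":0,"rz":0,"claw":0.8},
    {"tx":0,"ty":-4.8,"tz":2.75,"rx":0,"ry":0,"rz":0,"claw":0.8},
    {"tx":0,"ty":-5.4,"tz":3.3,"rx":0,"ry":0,"rz":0,"claw":0.8},
    {"tx":0,"ty":-5.95,"tz":3.9,"rx":0,"ry":0,"rz":0,"claw":0.8},
    {"tx":0,"ty":-5.95,"tz":3.9,"rx":0,"ry":0,"rz":0,"claw":0.8},
    {"tx":0,"ty":-5.95,"tz":3.9,"rx":0,"ry":0,"rz":0,"claw":0.8},
    {"tx":0,"ty":-5.95,"tz":3.9,"rx":0,"ry":0,"rz":0,"claw":0.8},
  ],
)

```text
time: 7.17
tool_pos: [437.0, 257.4, 131.2]
eef_rot: [-1.688, -2.649, 0.001]
wrist_force: [-2.5, 2.6, 0.5]
opening: 10.4
finger_force: 31.3
```

```bash
python3 chk.py 0.1 10
```

```text
t 7.1667 a 0.5002821408136006 r 134.14060700473314 fx,fz -1.1651702006996385 0.48638515371905655 M [0.69 0.57 0.03] tool y [ 0.91  0.42 -0.  ] z [-0. -0. -1.] [437.02 257.39 131.16] 10.35911547396736 31.325254440307617
-0.29 0.45 | -0.62 0.87 | -0.94 1.31 | -1.23 1.75 | -1.51 2.21 | -1.77 2.67 | -2.01 3.15 | -2.23 3.64 | -2.43 4.13 | -2.61 4.63 |
```

Request:
apply_moves(
  newtons=30,
  series=[
    {"tx":0,"ty":-0.3,"tz":0.4,"rx":0,"ry":0,"rz":0,"claw":0.8},
    {"tx":0,"ty":-0.65,"tz":0.85,"rx":0,"ry":0,"rz":0,"claw":0.8},
    {"tx":0,"ty":-0.95,"tz":1.3,"rx":0,"ry":0,"rz":0,"claw":0.8},
    {"tx":0,"ty":-1.25,"tz":1.75,"rx":0,"ry":0,"rz":0,"claw":0.8},
    {"tx":0,"ty":-1.5,"tz":2.2,"rx":0,"ry":0,"rz":0,"claw":0.8},
    {"tx":0,"ty":-1.75,"tz":2.65,"rx":0,"ry":0,"rz":0,"claw":0.8},
    {"tx":0,"ty":-2.0,"tz":3.15,"rx":0,"ry":0,"rz":0,"claw":0.8},
    {"tx":0,"ty":-2.2,"tz":3.6,"rx":0,"ry":0,"rz":0,"claw":0.8},
    {"tx":0,"ty":-2.4,"tz":4.1,"rx":0,"ry":0,"rz":0,"claw":0.8},
    {"tx":0,"ty":-2.6,"tz":4.6,"rx":0,"ry":0,"rz":0,"claw":0.8},
    {"tx":0,"ty":-2.6,"tz":4.6,"rx":0,"ry":0,"rz":0,"claw":0.8},
    {"tx":0,"ty":-2.6,"tz":4.6,"rx":0,"ry":0,"rz":0,"claw":0.8},
  ],
)

```text
time: 8.17
tool_pos: [413.6, 246.5, 85.0]
eef_rot: [-1.688, -2.649, 0.001]
wrist_force: [-3.1, 3.3, -0.0]
opening: 10.6
finger_force: 32.5
```

```bash
python3 chk.py 0 6
```

```text
t 8.1667 a 0.10195611898435672 r 133.2157053150653 fx,fz -1.429354187369652 -0.04563359337733899 M [ 0.77  0.61 -0.04] tool y [ 0.91  0.42 -0.  ] z [-0. -0. -1.] [413.59 246.46  85.01] 10.63153410680886 32.54420757293701
-0.09 0.21 | -0.16 0.43 | -0.22 0.64 | -0.28 0.86 | -0.34 1.08 | -0.39 1.30 |
```

Still tracking well. I'll lower the last 13 mm slowly and watch for contact.

Request:
apply_moves(
  newtons=30,
  series=[
    {"tx":0,"ty":-0.1,"tz":0.2,"rx":0,"ry":0,"rz":0,"claw":0.8},
    {"tx":0,"ty":-0.15,"tz":0.4,"rx":0,"ry":0,"rz":0,"claw":0.8},
    {"tx":0,"ty":-0.2,"tz":0.6,"rx":0,"ry":0,"rz":0,"claw":0.8},
    {"tx":0,"ty":-0.3,"tz":0.8,"rx":0,"ry":0,"rz":0,"claw":0.8},
    {"tx":0,"ty":-0.35,"tz":1.0,"rx":0,"ry":0,"rz":0,"claw":0.8},
    {"tx":0,"ty":-0.4,"tz":1.2,"rx":0,"ry":0,"rz":0,"claw":0.8},
    {"tx":0,"ty":-0.4,"tz":1.35,"rx":0,"ry":0,"rz":0,"claw":0.8},
    {"tx":0,"ty":-0.4,"tz":1.35,"rx":0,"ry":0,"rz":0,"claw":0.8},
    {"tx":0,"ty":-0.4,"tz":1.35,"rx":0,"ry":0,"rz":0,"claw":0.8},
  ],
)

```text
time: 8.92
tool_pos: [410.2, 244.8, 71.8]
eef_rot: [-1.689, -2.649, -0.0]
wrist_force: [-1.6, 4.4, 1.0]
opening: 10.5
finger_force: 32.9
```

```bash
python3 chk.py 0 1
```

```text
t 8.9167 a -0.0014790201721132656 r 133.1756824467253 fx,fz 0.4341046648698788 0.9817142362885587 M [ 0.85  0.2  -0.04] tool y [0.91 0.42 0.  ] z [-0.  0. -1.] [410.24 244.83  71.75] 10.490664993031237 32.89835572242737
-0.02 -0.02 |
```

Request:
apply_moves(
  newtons=30,
  series=[
    {"tx":0,"ty":0,"tz":0.1,"rx":0,"ry":0,"rz":0,"claw":0.8},
    {"tx":0,"ty":0,"tz":0.2,"rx":0,"ry":0,"rz":0,"claw":0.8},
    {"tx":0,"ty":0,"tz":0.3,"rx":0,"ry":0,"rz":0,"claw":0.8},
    {"tx":0,"ty":0,"tz":0.3,"rx":0,"ry":0,"rz":0,"claw":0.8},
    {"tx":0,"ty":0,"tz":0.3,"rx":0,"ry":0,"rz":0,"claw":0.8},
  ],
)

```text
time: 9.33
tool_pos: [410.1, 244.8, 70.1]
eef_rot: [1.688, 2.648, -0.001]
wrist_force: [-9.4, -1.7, 20.0]
opening: 10.8
finger_force: 35.0
```

```bash
python3 chk.py 0 1; python3 - <<'E'
from station import snapshot
import cv2
c=snapshot("scene")[60:230,240:420]
cv2.imwrite("pics/c4.png",cv2.resize(c,None,fx=3.4,fy=3.4,interpolation=cv2.INTER_CUBIC))
E
```

```text
t 9.3333 a -0.013637871034756888 r 133.01308358818184 fx,fz -9.301274644483474 19.990812625510326 M [-0.41  1.96 -0.05] tool y [ 0.91  0.42 -0.  ] z [ 0. -0. -1.] [410.06 244.75  70.14] 10.783198286364573 35.04799425601959
0.00 -0.19 |
```

View pics/c4.png

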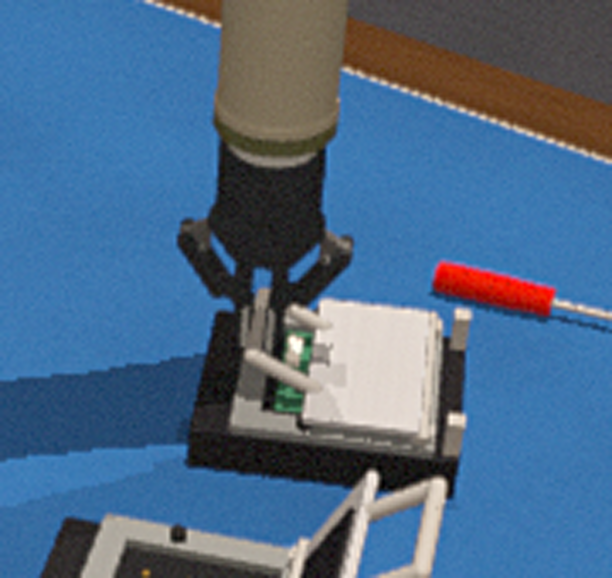

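The flap lies flat on its pads at about (370,370), and the jump to 20 N shows it is seated. The empty fixture is still open. I'll ease the load, release, and rise straight up.

Request:
apply_moves(
  series=[
    {"tx":0,"ty":0,"tz":-0.2,"rx":0,"ry":0,"rz":0,"claw":0.8},
    {"tx":0,"ty":0,"tz":-0.2,"rx":0,"ry":0,"rz":0,"claw":1.5},
    {"tx":0,"ty":0,"tz":-0.2,"rx":0,"ry":0,"rz":0,"claw":2.5},
    {"tx":0,"ty":0,"tz":-0.2,"rx":0,"ry":0,"rz":0,"claw":3.5},
    {"tx":0,"ty":0,"tz":-0.2,"rx":0,"ry":0,"rz":0,"claw":4},
    {"tx":0,"ty":0,"tz":-0.2,"rx":0,"ry":0,"rz":0,"claw":4},
    {"tx":0,"ty":0,"tz":-0.2,"rx":0,"ry":0,"rz":0,"claw":4},
  ],
)

```text
time: 9.97
tool_pos: [410.2, 244.6, 70.6]
eef_rot: [-1.689, -2.649, 0.001]
wrist_force: [-0.3, 0.5, 0.7]
opening: 39.6
finger_force: 0.0
```

Request:
apply_moves(
  series=[
    {"tx":0,"ty":0,"tz":-1,"rx":0,"ry":0,"rz":0,"claw":4},
    {"tx":0,"ty":0,"tz":-2.5,"rx":0,"ry":0,"rz":0,"claw":4},
    {"tx":0,"ty":0,"tz":-4.5,"rx":0,"ry":0,"rz":0,"claw":4},
    {"tx":0,"ty":0,"tz":-7,"rx":0,"ry":0,"rz":0,"claw":4},
    {"tx":0,"ty":0,"tz":-10,"rx":0,"ry":0,"rz":0,"claw":4},
    {"tx":0,"ty":0,"tz":-12,"rx":0,"ry":0,"rz":0,"claw":4},
    {"tx":0,"ty":0,"tz":-12,"rx":0,"ry":0,"rz":0,"claw":4},
    {"tx":0,"ty":0,"tz":-12,"rx":0,"ry":0,"rz":0,"claw":4},
    {"tx":0,"ty":0,"tz":-12,"rx":0,"ry":0,"rz":0,"claw":4},
  ],
)

```text
time: 10.72
tool_pos: [410.0, 244.6, 190.6]
eef_rot: [1.689, 2.649, -0.001]
wrist_force: [-0.7, -0.8, 0.2]
opening: 40.1
finger_force: 0.0
```

```bash
python3 - <<'E'
from station import snapshot
import cv2
cv2.imwrite("pics/s5.png",snapshot("scene"))
E
```

```text
(no output)
```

View pics/s5.png

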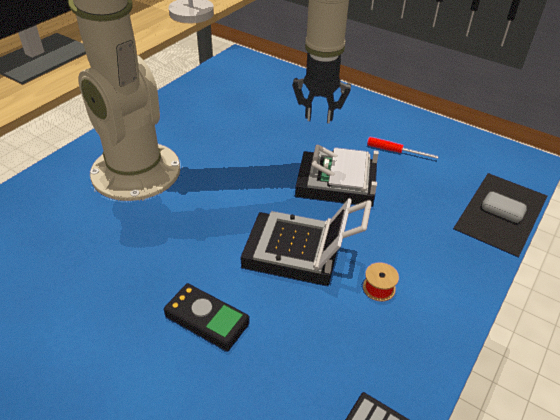

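The loaded fixture is closed (flap about (350,168)), the gripper is clear at about (322,105), and the empty fixture's bar is where it started, at about (360,215).

```bash
python3 -c "
from station import finish_job
print(finish_job())"
```

```text
the job is handed in; nothing more can be done
None
```

The loaded fixture's flap was lowered under control until it rested closed and then released, the empty fixture was left open, and the job was handed in at about 11 s; no verdict came back.

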